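Find the plan weights that still grip, by their drag

ROBOT

A 7-joint arm with a two-finger parallel gripper is mounted at the origin on the work surface. World frame = base frame: x ahead of the robot, y to its left, z up, the work surface at z = 0. Lengths are in m, angles in rad, forces in N, time in s.
With the tool pointing down it reaches from about 0.4 to 0.85 m from the base axis. Payload 4.5 kg.
Tool frame: the origin (TCP) lies at the centre of the arm's flange, where the gripper is bolted on; the fingertips stand 166 mm ahead of it and the grasp point (between the pads) lies 147 mm ahead of it (r.grip_depth is the distance from the TCP to the grasp point, in m); z points along the fingers, y is the line along which they close (so a half turn about z gives the same grasp; the last joint's range is limited). The gripper opens to 88 mm and grips with 3 to 60 N. Pads are 18 mm wide; open, the fingers measure 123 mm over their backs; the gripper's body (75 mm by 187 mm) begins 45 mm behind the grasp point.
Start: joints at [-1.067, 0.689, -0.195, 1.565, 0.157, 0.902, -0.215], TCP at [0.283, 0.557, 0.405] pointing down, gripper open.
Joint ranges: [-3.01, 3.01], [-0.46, 2.08], [-1.47, 1.51], [0.13, 2.56], [-1, 4.14], [0.04, 2.09], [-2.66, 2.66]. Speed limits (rad/s): [2.57, 2.57, 3.14, 3.14, 3.14, 3.14, 3.14].

INTERFACE

Orientations are given as a unit quaternion [x, y, z, w].
In Python, from plant import status, cams, r, finder gives the robot as it stands.
- The arm moves only by the tool play_rows, never from a script. Its argument "rows" is a list of rows, each a list of 7 numbers: the opening in per cent of the stroke, from 0 (shut) to 100 (fully open), then the shift along the tool's x, y, z in m, then the turn, a rotation vector about the tool's x, y, z in degrees. A call has 1 to 8 rows; each row shifts and turns the commanded pose from where the row before left it, along the tool's axes as they then stand; what a row does not reach is not made up. A row lasts 1/8 s, in which the tool goes at most 62.5 mm and 10.7 degrees, less where a joint would pass 70% of its speed; a pose out of reach is approached as far as the arm can. A call with a gripper value outside its range is refused whole. The fingers move at their own pace and stop on an object; "grip_force" is the grip in N (left out, the last holds). Time passes only in rows, so rows that do not move let the fingers close. It gives the time, the measured TCP pose, the force, the opening and the grip force at its end, in the units of the state.
- status.get_state(): the state, without advancing time (a new reading comes with each control period).
- cams.snapshot(name): name is "side" or "top"; returns the picture (420x560x3 uint8, red, green, blue); there is no depth.
- cams.camera_params(name): a dict with "vfov" (degrees; the focal length in pixels is half the picture's height over the tangent of half this angle, whatever the lens; pixels are square), "cx", "cy" (the principal point, pixels), "R" (3x3) and "t" (3): a world point X has camera coordinates R X + t. Camera axes: x right, y down, z forward; pixel columns grow to the right and rows downward; lengths in m; the calibration is good to about 2 mm. A picture is of the moment at which its call begins. camera_params takes no time and is no camera call.
- r.finish_job(): hands the job in; it is judged then, once.
Trained networks look in the newest picture that a camera, given by its name, has taken for a name from the list of things; names that differ only in an ending like _2 or _b are one class to them, and where a whole thing is asked for, a point or a joint stands for the part that bears it (a point fixed in the world has none). Each returns a list of dicts, best first, with "score" (0 to 1); they miss things now and then, are a little off and sometimes report something else, mostly with a low value. They report only what shows in the picture. A call takes as long as a camera call. They do not tell look-alikes from the thing itself.
- finder.spot_in(camera, label): "at" ([x, y, z] in m, in the coordinates of the camera as it stood for that picture, good to about 4 mm: the middle of the surface that is visible of it).
- finder.regions_of(camera, label): "mask" (420x560 bool, what is visible of it).
The state is a dict: "clock": time; "q": joint angles; "qd": joint speeds; "joint_torque": joint torques, N m; "tool_pos": TCP position; "eef_rot": TCP orientation; "contact_force": force on the tool from outside, world axes, zero at the start; "moment": the same for the moment, N m; "opening": opening from 0.0 (shut) to 1.0 (fully open); "finger_force": force on a finger pad.
Only numpy, scipy, OpenCV 4.12 (cv2) and the standard library are available. Lean on these libraries where they do the work, as an engineer would, in place of code of your own. Each camera call takes 0.05 s, during which the arm holds its last target. There are 200 camera calls.

TASK

One of the three look-alike plan weights on the cutting mat has a worn, slippery rubber sole and would not hold on the tilted drawing board: standing flat and without leaning on it, draw each weight about six centimetres across the mat to feel how hard it drags, and leave it there until all three have been tried. Then stand the two that grip flat on the tilted sheet, one over each red cross at its lower corners, and leave the slippery one standing on the mat for a new sole. Set everything down gently, never let a weight slide down to the board's ledge, and leave the other things on the desk alone.

Things in the scene. Friction and masses are not known exactly. Their poses are not given: they have to be found in the camera images.
- weight_a: one of three look-alike plan weights, about 0.85 kg: blue steel block 80 x 80 x 16 mm on a 3 mm rubber sole, brass knob on top (neck 17 mm across 19-34 mm up, round head 26 mm across 34-59 mm up). Origin: centre of the underside; z up, x, y along its sides. Drag on the flat mat: 3.5 to 6.5 N if the sole grips, under 1.5 N if it is slippery. Pushed at mid-knob height it slides, does not tip
- weight_b: another plan weight, outwardly the same as weight_a
- weight_c: another plan weight, outwardly the same as weight_a
- mat: green cutting mat fixed flat on the desk, 300 mm in x, 340 in y, 3 thick. Origin: on its underside, 50 mm beyond its centre (it spans x -200 to +100, y -170 to +170 mm); x points away from the robot (small yaw), y to its left. The weights start on it in a row along y, about 110 mm apart, at x about -150 mm, free mat beyond them up to x +40 mm. It may lie left or right of the drawing board
- board: white drawing board, fixed, 370 mm wide (y), its face rising away from the robot along its x at 18 degrees (0.314 rad): lower edge of the face at x -165, z 22 mm, upper edge at x +158, z 127 mm. Origin: on the desk under its middle, z up. A ledge runs along the lower edge, standing 10 mm off the face. Sheet 297 x 210 mm on it, taped at the top. Grips hold on this slope, a slippery sole slides
- mark_left (a point): centre of the red cross at the sheet's lower left corner (as the robot sees it), on the tilted face, 95 mm up the slope from the lower edge: board x -75, y +123, z 51 mm
- mark_right (a point): centre of the red cross at the sheet's lower right corner, on the tilted face: board x -75, y -123, z 51 mm
- scale_bar: loose black-and-white photo scale bar, 120 x 22 x 5 mm, lying along the far edge of the mat; origin at the centre of its underside; to be left alone
- tape_roll: loose roll of yellow tape lying flat on the desk, 90 mm across, 24 mm high; origin at the centre of its underside; to be left alone
- glue_jar: loose jar with a red cap, 54 mm across, 85 mm high; origin at the centre of its underside; to be left alone
- mug: loose blue mug, 80 mm across, 92 mm high; origin at the centre of its underside; to be left alone
- trowel: loose pointing trowel with a wooden handle, about 250 mm long, lying flat on the desk; origin under its neck; to be left alone
- finds_box: loose clear box with a white lid, 78 x 58 x 35 mm, on the desk; origin at the centre of its underside; to be left alone
There are look-alikes about, which are no part of the job. What is shaped like the weight_c but pink is not meant.

How it is judged:
By the outcome, as a careful person would: the job done as asked, in the order asked, and still so for the second after the job is handed in, with the robot touching nothing.
It also fails if it takes over 72 s, if anything falls off the work surface, if the arm or the gripper's body presses on something with over 40 N, if the wrist force passes 120 N, or if a joint passes its speed limit or range.

## Working session

There is one attempt and no reset: what is moved stays moved. The work goes in short steps, Python scripts to look and compute and a tool call to move; the robot and the scene stay as the last step left them, time stands still between calls to the robot, and variables do not carry over. Pictures are saved under pics/ and viewed, at most 10 in all, crops included, and the job is handed in when it is done.

Besides the shell and the picture viewer there is one more tool, called after "Emit:" as name(argument=value, ...), one argument or row to a line, values as JSON. play_rows: Moves the arm, as the interface text tells. Its arguments: {"type":"object","properties":{"rows":{"type":"array","items":{"type":"array","items":{"type":"number"}}},"grip_force":{"type":"number"}},"required":["rows"]}

```bash
mkdir -p pics; ls; cat > h.py <<'E'
import numpy as np, cv2
from plant import status, cams, r, finder
def world(cam,p):
    c=cams.camera_params(cam); return np.array(c["R"]).T@(np.array(p)-np.array(c["t"]))
def ray(cam,u,v,z):
    c=cams.camera_params(cam); f=210/np.tan(np.radians(c["vfov"])/2)
    R=np.array(c["R"]);t=np.array(c["t"]); o=-R.T@t; d=R.T@np.array([(u-c["cx"])/f,(v-c["cy"])/f,1])
    return o+d*(z-o[2])/d[2]
def proj(cam,X):
    c=cams.camera_params(cam); f=210/np.tan(np.radians(c["vfov"])/2)
    p=np.array(c["R"])@np.array(X)+np.array(c["t"]); return np.array([c["cx"]+f*p[0]/p[2],c["cy"]+f*p[1]/p[2]])
def save(cam,name):
    im=cams.snapshot(cam); cv2.imwrite(f"pics/{name}.png",im[:,:,::-1]); return im
E
python3 - <<'E'
from h import *
np.set_printoptions(precision=4,suppress=True)
for c in("top","side"):
    save(c,c+"1"); print(c,cams.camera_params(c))
    for l in ("weight_a","mat","board","mark_left","mark_right","scale_bar","tape_roll","glue_jar","mug","trowel","finds_box"):
        try: print(l,[(np.round(world(c,d["at"]),3).tolist(),round(d["score"],2)) for d in finder.spot_in(c,l)][:5])
        except Exception as e: print(l,e)
s=status.get_state(); print(s)
E
```

```text
pics
top {'vfov': 52.687353864411094, 'cx': 282.9987818417881, 'cy': 208.303489614958, 'R': array([[-0.0253, -0.9996, -0.0149],
       [-0.9928,  0.0269, -0.1163],
       [ 0.1167,  0.0119, -0.9931]]), 't': array([-0.0008,  0.4686,  1.2344])}
weight_a [([0.507, 0.049, 0.025], 0.93), ([0.208, 0.328, 0.022], 0.77), ([0.51, 0.163, 0.025], 0.65), ([0.345, 0.142, 0.021], 0.64), ([0.501, 0.266, 0.025], 0.57)]
mat [([0.625, 0.168, 0.004], 0.59)]
board [([0.659, -0.236, 0.079], 0.95)]
mark_left [([0.659, -0.236, 0.075], 0.87)]
mark_right [([0.655, -0.238, 0.074], 0.7)]
scale_bar [([0.732, 0.134, 0.007], 0.64)]
tape_roll []
glue_jar [([0.631, 0.475, 0.077], 0.92)]
mug [([0.394, -0.492, 0.046], 0.88)]
trowel [([0.556, -0.519, 0.005], 0.9)]
finds_box [([0.369, -0.238, 0.036], 0.81), ([0.503, 0.27, 0.025], 0.69)]
side {'vfov': 43.41575168275341, 'cx': 285.99095465330515, 'cy': 202.89864792986594, 'R': array([[-0.8485, -0.5289, -0.0192],
       [-0.3755,  0.6271, -0.6825],
       [ 0.373 , -0.5718, -0.7307]]), 't': array([0.4025, 0.2585, 1.7364])}
weight_a [([0.346, 0.151, 0.019], 0.96), ([0.208,
[... 434 characters left out ...]
, 0.018], 0.49)]
glue_jar [([0.632, 0.493, 0.061], 0.89)]
mug [([0.401, -0.519, 0.085], 0.47)]
trowel [([0.359, 0.265, 0.021], 0.34)]
finds_box [([0.376, -0.229, 0.036], 0.58)]
{'clock': 1.2, 'q': array([-1.0672,  0.6891, -0.1946,  1.5653,  0.1573,  0.9025, -0.2151]), 'qd': array([ 0.0006, -0.0016, -0.0003, -0.0002,  0.0002,  0.0007,  0.0013]), 'joint_torque': array([ -0.0009, -52.7485,  -1.2674, -15.3744,  -0.0519,  -0.0005,
         0.    ]), 'tool_pos': array([0.2829, 0.5573, 0.4048]), 'eef_rot': array([ 0.2328,  0.9725,  0.0001, -0.    ]), 'contact_force': array([ 0.5012, -0.1048,  0.1106]), 'moment': array([-0.047 , -0.0429,  0.008 ]), 'finger_force': 0.0, 'opening': 1.0017722330834424}
```

View pics/top1.png

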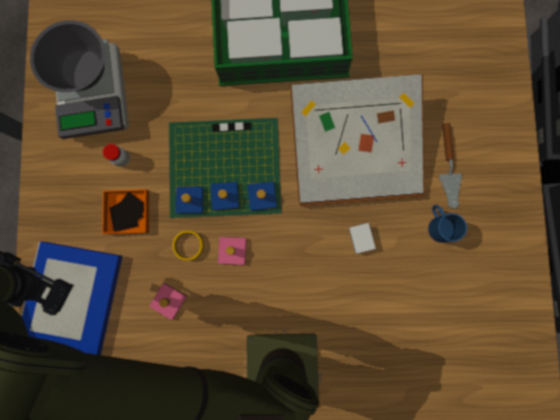

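View pics/side1.png

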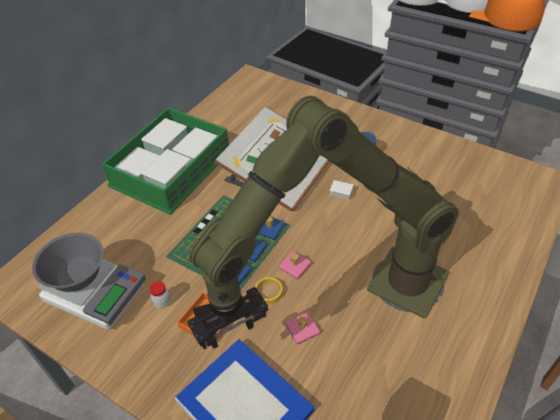

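The top picture shows three blue weights on the mat at (189,200), (225,196) and (262,195). The crosses are at (318,169) and (402,162), and the pink look-alikes are off the mat. The side picture agrees. Next I'll refine the positions by colour.

```bash
python3 - <<'E'
from h import *
np.set_printoptions(precision=4,suppress=True)
im=cv2.imread("pics/top1.png"); hsv=cv2.cvtColor(im,cv2.COLOR_BGR2HSV)
def comps(m,lo,n=6):
    k,l,s,c=cv2.connectedComponentsWithStats(m.astype(np.uint8)); return [(c[i],s[i,4],l==i) for i in range(1,k) if s[i,4]>=lo]
H,S,V=hsv[...,0],hsv[...,1],hsv[...,2]
roi=np.zeros(H.shape,bool); roi[170:222,165:285]=1
for c,a,m in comps((H>100)&(H<130)&(S>120)&roi,150):
    r_=cv2.minAreaRect(cv2.findNonZero(cv2.morphologyEx(m.astype(np.uint8),cv2.MORPH_CLOSE,np.ones((9,9)))))
    b=np.array([ray("top",*p,0.022)[:2] for p in cv2.boxPoints(r_)]); print("blue",c,a,"ctr",b.mean(0),"edges",[ (np.linalg.norm(b[i]-b[i-1]),np.degrees(np.arctan2(*(b[i]-b[i-1])[::-1]))) for i in(1,2)])
for c,a,m in comps((H>8)&(H<28)&(S>100)&(V>80)&roi,10): print("brass",c,a,ray("top",*c,0.052))
roi=np.zeros(H.shape,bool); roi[150:180,305:415]=1
for c,a,m in comps(((H<8)|(H>172))&(S>60)&roi,4): print("red",c,a,ray("top",*c,0.051))
# mat
m=(H>40)&(H<85)&(S>60); 
c,a,m=max([x for x in comps(m,500) if x[0][1]>100],key=lambda x:x[1])
m=cv2.morphologyEx(m.astype(np.uint8),cv2.MORPH_CLOSE,np.ones((7,7)))
b=np.array([ray("top",*p,0.003)[:2] for p in cv2.boxPoints(cv2.minAreaRect(cv2.findNonZero(m)))]); print("mat",b)
big=cv2.resize(im[60:230,160:440],None,fx=2.85,fy=2.85,interpolation=cv2.INTER_CUBIC); cv2.imwrite("pics/crop.png",big)
E
```

```text
blue [224.589  196.0732] 601 ctr [0.5119 0.1624] edges [(np.float64(0.0805920290064651), np.float64(-86.340275651873)), (np.float64(0.07955293449956945), np.float64(-175.59565486538867))]
blue [261.8499 195.9831] 593 ctr [0.5089 0.05  ] edges [(np.float64(0.07993349269750613), np.float64(-85.51179571379168)), (np.float64(0.07955480670346862), np.float64(-175.37853477952822))]
blue [189.597 199.914] 593 ctr [0.5035 0.2687] edges [(np.float64(0.07868301048701146), np.float64(-91.5955486374124)), (np.float64(0.07581868562173114), np.float64(179.8253977828823))]
brass [226.7591 208.6947] 1104 [0.4688 0.1509 0.052 ]
brass [222.1754 193.4386] 57 [0.5143 0.164  0.052 ]
brass [260.6909 193.6182] 55 [0.5106 0.0509 0.052 ]
brass [185.5 197.5] 52 [0.5052 0.272  0.052 ]
red [401.2778 162.5   ] 18 [ 0.5919 -0.3649  0.051 ]
red [318.3158 168.6316] 19 [ 0.5805 -0.1204  0.051 ]
mat [[ 0.7513  0.3448]
 [ 0.7554 -0.0009]
 [ 0.458  -0.0056]
 [ 0.4533  0.3309]]
```

View pics/crop.png

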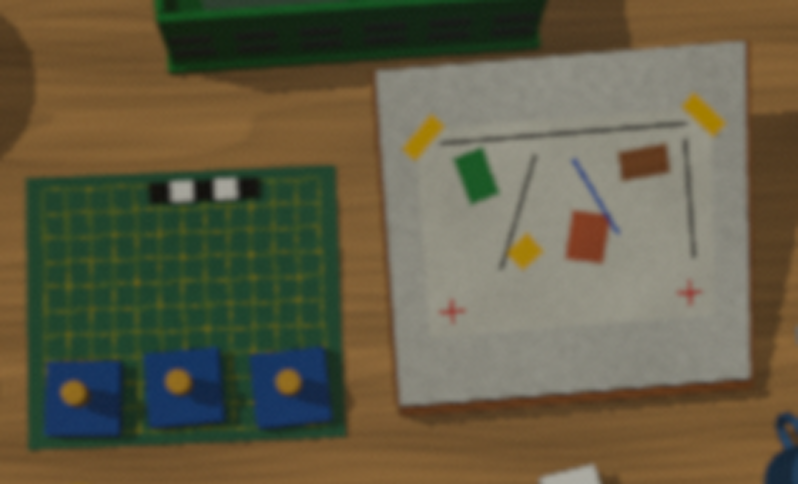

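The crop confirms the layout: weights in a row, scale bar at the far edge of the mat, and both crosses clear. I'll write a planner helper and go to the left weight first.

```bash
cat >> h.py <<'E'
from scipy.spatial.transform import Rotation as Ro, Slerp
def pose(yaw_deg=0,tilt=0):
    """tool y along world x (turned by yaw), tool z down; tilt (deg) leans it normal to a face rising along x"""
    return Ro.from_euler('z',yaw_deg,degrees=True)*Ro.from_euler('y',-tilt,degrees=True)*Ro.from_matrix(np.array([[0,1,0],[1,0,0],[0,0,-1.]]))
def plan(p1,R1,n,p0=None,R0=None,op=50):
    s=status.get_state()
    p0=s["tool_pos"] if p0 is None else np.array(p0); R0=Ro.from_quat(s["eef_rot"]) if R0 is None else R0
    rows=[];p,R=np.array(p0),R0; sl=Slerp([0,1],Ro.concatenate([R0,R1]))
    for i in range(1,n+1):
        t=p0+(np.array(p1)-p0)*i/n; Rt=sl(i/n)
        d=np.round(R.inv().apply(t-p),4); w=np.round((R.inv()*Rt).as_rotvec(degrees=True),2)
        rows.append([op,*d.tolist(),*w.tolist()]); p=p+R.apply(d); R=R*Ro.from_rotvec(w,degrees=True)
    print("\n".join(str(x) for x in rows)); return p,R
def st():
    s=status.get_state(); print(round(s["clock"],2),np.round(s["tool_pos"],4),np.round(Ro.from_quat(s["eef_rot"]).as_matrix()[:,1:].T,3).tolist(),"F",np.round(s["contact_force"],2),"op",round(s["opening"],3),"ff",round(s["finger_force"],2))
E
python3 - <<'E'
from h import *
plan([.504,.270,.26],pose(0),8)
E
```

```text
[50, -0.0409, -0.0195, 0.0181, 0.0, -0.0, 7.89]
[50, -0.0432, -0.0137, 0.0181, 0.0, -0.0, 7.88]
[50, -0.0447, -0.0077, 0.0181, 0.0, -0.0, 7.89]
[50, -0.0453, -0.0015, 0.0181, 0.0, -0.0, 7.88]
[50, -0.045, 0.0048, 0.0181, 0.0, -0.0, 7.89]
[50, -0.044, 0.0109, 0.0181, 0.0, -0.0, 7.88]
[50, -0.0421, 0.0168, 0.0181, 0.0, -0.01, 7.89]
[50, -0.0393, 0.0225, 0.0181, 0.0, 0.0, 7.88]
```

Emit:
play_rows(
  rows=[
    [50, -0.041, -0.0195, 0.018, 0, 0, 7.89],
    [50, -0.043, -0.0135, 0.018, 0, 0, 7.88],
    [50, -0.045, -0.0075, 0.018, 0, 0, 7.89],
    [50, -0.045, -0.0015, 0.018, 0, 0, 7.88],
    [50, -0.045, 0.005, 0.018, 0, 0, 7.89],
    [50, -0.044, 0.011, 0.018, 0, 0, 7.88],
    [50, -0.042, 0.017, 0.018, 0, 0, 7.89],
    [50, -0.039, 0.0225, 0.018, 0, 0, 7.88],
  ],
)

```text
clock: 2.2
tool_pos: [0.5056, 0.2701, 0.2603]
eef_rot: [0.709, 0.706, 0.0, 0.0]
contact_force: [0.2, 0.8, -0.6]
opening: 0.498
finger_force: 0.0
```

Emit:
play_rows(
  rows=[
    [50, 0, 0, 0, 0, 0, 0],
    [50, 0, 0, 0, 0, 0, 0],
  ],
)

```text
clock: 2.45
tool_pos: [0.5044, 0.2717, 0.2608]
eef_rot: [0.707, 0.708, 0.0, -0.0]
contact_force: [-0.7, 0.3, -0.9]
opening: 0.5
finger_force: 0.0
```

```bash
python3 - <<'E'
from h import *
st(); save("side","s2")
# predicted knob / fingertip pixels
print(proj("side",[.504,.27,.05]),proj("top",[.504,.27,.062]))
plan([.504,.270,.196],pose(0),4)
E
```

```text
2.45 [0.5044 0.2717 0.2608] [[1.0, 0.001, -0.0], [-0.0, 0.001, -1.0]] F [-0.65  0.32 -0.91] op 0.5 ff 0.0
[234.60784496 265.11060688] [185.33246578 197.40284079]
[50, -0.0006, -0.0, 0.0163, -0.0, -0.02, 0.04]
[50, -0.0007, -0.0, 0.0162, -0.01, -0.03, 0.03]
[50, -0.0006, -0.0, 0.0163, 0.0, -0.02, 0.04]
[50, -0.0006, -0.0, 0.0162, -0.0, -0.03, 0.03]
```

View pics/s2.png

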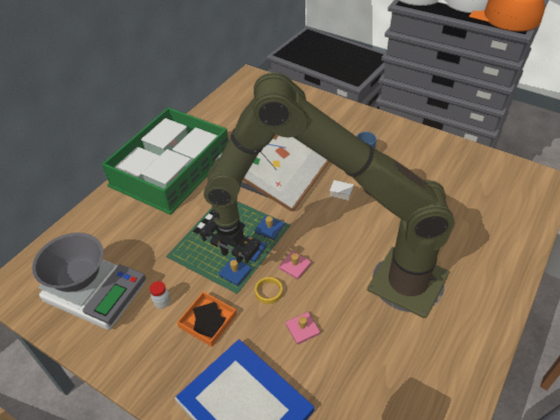

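The side picture shows the left knob at (234,265), as predicted, with the gripper above it. I'll descend around the knob without closing, then draw.

Emit:
play_rows(
  rows=[
    [50, -0.0005, 0, 0.016, 0, 0, 0],
    [50, -0.0005, 0, 0.016, 0, 0, 0],
    [50, -0.0005, 0, 0.016, 0, 0, 0],
    [50, 0, 0, 0.016, 0, 0, 0],
    [50, 0, 0, 0, 0, 0, 0],
    [50, 0, 0, 0, 0, 0, 0],
  ],
)

```text
clock: 3.25
tool_pos: [0.5048, 0.2696, 0.1968]
eef_rot: [0.707, 0.707, 0.0, 0.0]
contact_force: [-0.3, 0.4, 0.2]
opening: 0.5
finger_force: 0.0
```

Emit:
play_rows(
  rows=[
    [50, 0, 0.007, 0, 0, 0, 0],
    [50, 0, 0.007, 0, 0, 0, 0],
    [50, 0, 0.007, 0, 0, 0, 0],
    [50, 0, 0.007, 0, 0, 0, 0],
    [50, 0, 0.007, 0, 0, 0, 0],
  ],
)

```text
clock: 3.88
tool_pos: [0.5361, 0.2698, 0.1968]
eef_rot: [0.707, 0.708, -0.004, -0.003]
contact_force: [-11.4, -0.4, 7.9]
opening: 0.502
finger_force: 5.3
```

Emit:
play_rows(
  rows=[
    [50, 0, 0.007, 0, 0, 0, 0],
    [50, 0, 0.007, 0, 0, 0, 0],
  ],
)

```text
clock: 4.12
tool_pos: [0.5501, 0.2699, 0.1968]
eef_rot: [0.707, 0.708, -0.004, -0.003]
contact_force: [-11.4, -0.8, 9.1]
opening: 0.5
finger_force: 5.3
```

Emit:
play_rows(
  rows=[
    [50, 0, 0.007, 0, 0, 0, 0],
  ],
)

```text
clock: 4.25
tool_pos: [0.5571, 0.2699, 0.1968]
eef_rot: [0.707, 0.708, -0.004, -0.003]
contact_force: [-10.7, 0.1, 8.9]
opening: 0.503
finger_force: 5.3
```

Emit:
play_rows(
  rows=[
    [50, 0, 0.007, 0, 0, 0, 0],
    [50, 0, 0.006, 0, 0, 0, 0],
  ],
)

```text
clock: 4.5
tool_pos: [0.5703, 0.2699, 0.1968]
eef_rot: [0.707, 0.708, -0.004, -0.003]
contact_force: [-10.1, -0.0, 9.3]
opening: 0.499
finger_force: 5.3
```

Emit:
play_rows(
  rows=[
    [50, 0, 0, 0, 0, 0, 0],
    [50, 0, 0, 0, 0, 0, 0],
  ],
)

```text
clock: 4.75
tool_pos: [0.5714, 0.2698, 0.1969]
eef_rot: [0.707, 0.707, -0.003, -0.002]
contact_force: [-7.1, 0.7, 5.9]
opening: 0.5
finger_force: 3.7
```

The tool was pressing down about 9 N while drawing, because the pad stuck to the knob. That counts as leaning, so I'll release it and see how to draw with no vertical load.

Emit:
play_rows(
  rows=[
    [50, 0, -0.009, 0, 0, 0, 0],
    [50, 0, 0, 0, 0, 0, 0],
    [50, 0, 0, 0, 0, 0, 0],
  ],
)

```text
clock: 5.12
tool_pos: [0.5653, 0.2694, 0.197]
eef_rot: [0.707, 0.707, 0.001, 0.0]
contact_force: [-0.2, 0.2, -0.1]
opening: 0.501
finger_force: 0.0
```

```bash
python3 - <<'E'
from h import *
st(); print(status.get_state()["moment"])
cams.snapshot("side")
m=finder.spot_in("side","weight_a"); print([(np.round(world("side",d["at"]),3).tolist(),round(d["score"],2)) for d in m])
im=save("side","s3"); cv2.imwrite("pics/s3c.png",cv2.resize(im[190:300,160:300,::-1],None,fx=5,fy=5,interpolation=cv2.INTER_CUBIC))
E
```

```text
5.12 [0.5653 0.2694 0.197 ] [[1.0, -0.0, 0.002], [0.002, 0.0, -1.0]] F [-0.23  0.18 -0.13] op 0.501 ff 0.0
[-0.08391435  0.01094083  0.00076663]
[([0.508, 0.061, 0.024], 0.75), ([0.557, 0.286, 0.023], 0.65), ([0.346, 0.147, 0.017], 0.65)]
```

View pics/s3c.png

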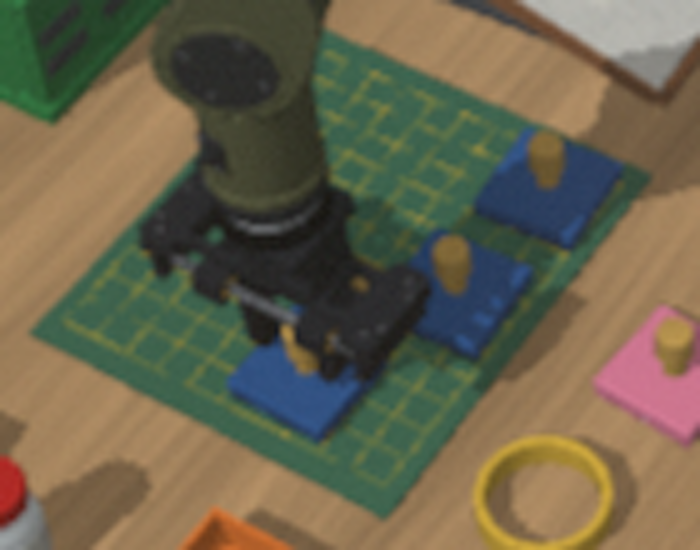

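The crop shows the left weight standing flat and moved forward, with its knob between the fingers. I'll make a slow contact to see the vertical load.

Emit:
play_rows(
  rows=[
    [50, 0, 0.0015, 0, 0, 0, 0],
    [50, 0, 0.0015, 0, 0, 0, 0],
    [50, 0, 0.0015, 0, 0, 0, 0],
    [50, 0, 0.0015, 0, 0, 0, 0],
    [50, 0, 0.0015, 0, 0, 0, 0],
  ],
)

```text
clock: 5.9
tool_pos: [0.5709, 0.2697, 0.1965]
eef_rot: [0.707, 0.707, -0.002, -0.001]
contact_force: [-6.1, 0.1, 4.1]
opening: 0.499
finger_force: 2.8
```

Emit:
play_rows(
  rows=[
    [50, 0, 0.0015, -0.0005, 0, 0, 0],
  ],
)

```text
clock: 6.02
tool_pos: [0.5715, 0.2697, 0.1966]
eef_rot: [0.707, 0.707, -0.003, -0.002]
contact_force: [-5.7, -0.5, 0.6]
opening: 0.498
finger_force: 2.8
```

Emit:
play_rows(
  rows=[
    [50, 0, 0.0015, -0.0005, 0, 0, 0],
  ],
)

```text
clock: 6.15
tool_pos: [0.5735, 0.2696, 0.1968]
eef_rot: [0.707, 0.707, -0.002, -0.001]
contact_force: [-2.4, -0.4, -2.9]
opening: 0.499
finger_force: 1.8
```

Emit:
play_rows(
  rows=[
    [50, 0, 0.0015, -0.0005, 0, 0, 0],
  ],
)

```text
clock: 6.28
tool_pos: [0.5758, 0.2695, 0.1975]
eef_rot: [0.707, 0.707, -0.001, -0.001]
contact_force: [-3.3, -0.1, -2.8]
opening: 0.502
finger_force: 1.8
```

The left weight grips: drag over normal load is about 0.6 throughout. Contact adds some downward load, and lifting about 0.6 mm cancels it. I'll repeat a short back-and-forth on it with no lean, ending at the same 6 cm spot.

Emit:
play_rows(
  rows=[
    [50, 0, -0.008, 0.001, 0, 0, 0],
    [50, 0, -0.008, 0.0005, 0, 0, 0],
    [50, 0, -0.0015, 0, 0, 0, 0],
    [50, 0, -0.0015, 0, 0, 0, 0],
    [50, 0, -0.0015, 0, 0, 0, 0],
    [50, 0, -0.0015, 0, 0, 0, 0],
  ],
)

```text
clock: 7.02
tool_pos: [0.5559, 0.2694, 0.197]
eef_rot: [0.707, 0.707, 0.002, 0.001]
contact_force: [4.2, 0.2, -1.5]
opening: 0.504
finger_force: 2.1
```

Emit:
play_rows(
  rows=[
    [50, 0, -0.0015, -0.0003, 0, 0, 0],
  ],
)

```text
clock: 7.15
tool_pos: [0.5538, 0.2694, 0.1971]
eef_rot: [0.707, 0.707, 0.001, 0.001]
contact_force: [2.9, -0.9, -3.4]
opening: 0.501
finger_force: 1.8
```

Emit:
play_rows(
  rows=[
    [50, 0, -0.0015, -0.0003, 0, 0, 0],
  ],
)

```text
clock: 7.28
tool_pos: [0.5517, 0.2694, 0.1972]
eef_rot: [0.707, 0.707, 0.0, 0.0]
contact_force: [5.0, -0.6, -2.9]
opening: 0.498
finger_force: 1.8
```

Emit:
play_rows(
  rows=[
    [50, 0, -0.003, 0.0003, 0, 0, 0],
    [50, 0, -0.005, 0, 0, 0, 0],
    [50, 0, -0.005, 0, 0, 0, 0],
    [50, 0, -0.005, 0, 0, 0, 0],
    [50, 0, -0.003, 0, 0, 0, 0],
  ],
)

```text
clock: 7.9
tool_pos: [0.5304, 0.2696, 0.1972]
eef_rot: [0.707, 0.707, 0.0, 0.0]
contact_force: [5.2, -0.2, -1.0]
opening: 0.505
finger_force: 2.3
```

Emit:
play_rows(
  rows=[
    [50, 0, 0.008, 0, 0, 0, 0],
    [50, 0, 0.007, 0, 0, 0, 0],
    [50, 0, 0.0015, 0, 0, 0, 0],
    [50, 0, 0.0015, 0, 0, 0, 0],
    [50, 0, 0.0015, -0.0004, 0, 0, 0],
  ],
)

```text
clock: 8.52
tool_pos: [0.549, 0.2696, 0.1969]
eef_rot: [0.707, 0.707, -0.002, -0.001]
contact_force: [-3.1, 0.7, -2.4]
opening: 0.504
finger_force: 1.6
```

Emit:
play_rows(
  rows=[
    [50, 0, 0.002, -0.0003, 0, 0, 0],
    [50, 0, 0.003, 0, 0, 0, 0],
  ],
)

```text
clock: 8.78
tool_pos: [0.5542, 0.2695, 0.1971]
eef_rot: [0.707, 0.707, -0.001, -0.001]
contact_force: [-3.3, -0.5, -2.3]
opening: 0.505
finger_force: 1.8
```

Emit:
play_rows(
  rows=[
    [50, 0, 0.005, 0.0002, 0, 0, 0],
    [50, 0, 0.005, 0, 0, 0, 0],
    [50, 0, 0.005, 0, 0, 0, 0],
  ],
)

```text
clock: 9.15
tool_pos: [0.5706, 0.2694, 0.1975]
eef_rot: [0.707, 0.707, 0.0, 0.0]
contact_force: [-3.4, 0.9, -2.7]
opening: 0.501
finger_force: 1.8
```

Emit:
play_rows(
  rows=[
    [50, 0, 0.004, 0, 0, 0, 0],
  ],
)

```text
clock: 9.28
tool_pos: [0.5746, 0.2695, 0.1975]
eef_rot: [0.707, 0.707, 0.0, 0.0]
contact_force: [-3.8, -0.5, -3.4]
opening: 0.498
finger_force: 1.8
```

Emit:
play_rows(
  rows=[
    [50, 0, -0.009, 0, 0, 0, 0],
    [50, 0, 0, -0.012, 0, 0, 0],
    [50, 0, 0, -0.025, 0, 0, 0],
    [50, 0, 0, -0.03, 0, 0, 0],
  ],
)

```text
clock: 9.78
tool_pos: [0.5656, 0.2696, 0.2663]
eef_rot: [0.707, 0.707, 0.001, 0.001]
contact_force: [0.2, 0.1, 0.0]
opening: 0.501
finger_force: 0.0
```

```bash
python3 - <<'E'
from h import *
st(); print(world); 
p,R=plan([.514,.164,.25],pose(0),3); plan([.514,.164,.197],pose(0),3,p,R)
E
```

```text
9.78 [0.5656 0.2696 0.2663] [[1.0, -0.0, 0.002], [0.002, 0.001, -1.0]] F [0.24 0.13 0.03] op 0.501 ff 0.0
<function world at 0x7f54461b80e0>
[50, -0.0352, -0.0172, 0.0054, 0.04, -0.01, -0.0]
[50, -0.0352, -0.0172, 0.0054, 0.04, -0.02, -0.0]
[50, -0.0352, -0.0172, 0.0054, 0.05, -0.01, -0.0]
[50, -0.0, -0.0, 0.0177, -0.0, 0.0, -0.0]
[50, -0.0, -0.0, 0.0176, -0.0, 0.0, -0.0]
[50, -0.0, -0.0, 0.0177, -0.0, 0.0, -0.0]
```

Emit:
play_rows(
  rows=[
    [50, -0.035, -0.017, 0.0055, 0, 0, 0],
    [50, -0.035, -0.017, 0.0055, 0, 0, 0],
    [50, -0.0355, -0.0175, 0.0055, 0, 0, 0],
    [50, 0, 0, 0.0175, 0, 0, 0],
    [50, 0, 0, 0.0175, 0, 0, 0],
    [50, 0, 0, 0.0175, 0, 0, 0],
    [50, 0, 0, 0, 0, 0, 0],
  ],
)

```text
clock: 10.65
tool_pos: [0.5133, 0.1649, 0.1939]
eef_rot: [0.707, 0.708, -0.001, -0.001]
contact_force: [-0.2, -0.2, -0.2]
opening: 0.502
finger_force: 0.0
```

Emit:
play_rows(
  rows=[
    [50, 0, 0.004, 0, 0, 0, 0],
    [50, 0, 0.0015, 0, 0, 0, 0],
    [50, 0, 0.0015, 0, 0, 0, 0],
  ],
)

```text
clock: 11.02
tool_pos: [0.521, 0.1641, 0.196]
eef_rot: [0.707, 0.707, 0.0, 0.0]
contact_force: [-0.7, 0.3, -1.0]
opening: 0.5
finger_force: 0.0
```

Emit:
play_rows(
  rows=[
    [50, 0, 0.0015, 0, 0, 0, 0],
    [50, 0, 0.0015, -0.0003, 0, 0, 0],
  ],
)

```text
clock: 11.28
tool_pos: [0.5237, 0.164, 0.196]
eef_rot: [0.707, 0.707, 0.0, -0.0]
contact_force: [0.0, -0.2, 0.1]
opening: 0.498
finger_force: 0.9
```

Emit:
play_rows(
  rows=[
    [50, 0, 0.0015, 0, 0, 0, 0],
  ],
)

```text
clock: 11.4
tool_pos: [0.5242, 0.1641, 0.1958]
eef_rot: [0.707, 0.707, -0.001, -0.001]
contact_force: [-4.6, 0.4, 2.8]
opening: 0.5
finger_force: 2.0
```

Emit:
play_rows(
  rows=[
    [50, 0, 0.0015, 0, 0, 0, 0],
  ],
)

```text
clock: 11.52
tool_pos: [0.5248, 0.1642, 0.1957]
eef_rot: [0.707, 0.707, -0.002, -0.002]
contact_force: [-7.7, 1.1, 5.4]
opening: 0.496
finger_force: 3.5
```

Emit:
play_rows(
  rows=[
    [50, 0, 0.0015, 0, 0, 0, 0],
  ],
)

```text
clock: 11.65
tool_pos: [0.5252, 0.1642, 0.1956]
eef_rot: [0.707, 0.708, -0.003, -0.003]
contact_force: [-9.2, 1.4, 7.4]
opening: 0.499
finger_force: 4.6
```

Emit:
play_rows(
  rows=[
    [50, 0, 0.0005, -0.001, 0, 0, 0],
  ],
)

```text
clock: 11.78
tool_pos: [0.5267, 0.164, 0.1962]
eef_rot: [0.707, 0.707, -0.002, -0.002]
contact_force: [-2.8, 0.2, -1.7]
opening: 0.5
finger_force: 1.6
```

Emit:
play_rows(
  rows=[
    [50, 0, 0.0015, -0.0003, 0, 0, 0],
  ],
)

```text
clock: 11.9
tool_pos: [0.5294, 0.164, 0.1966]
eef_rot: [0.707, 0.707, -0.001, -0.001]
contact_force: [-3.5, 0.7, -3.1]
opening: 0.501
finger_force: 1.6
```

Emit:
play_rows(
  rows=[
    [50, 0, 0.003, 0, 0, 0, 0],
  ],
)

```text
clock: 12.02
tool_pos: [0.533, 0.1639, 0.1968]
eef_rot: [0.707, 0.707, -0.001, -0.0]
contact_force: [-2.3, 0.2, -2.6]
opening: 0.501
finger_force: 1.6
```

Emit:
play_rows(
  rows=[
    [50, 0, 0.006, 0.0002, 0, 0, 0],
    [50, 0, 0.006, 0, 0, 0, 0],
    [50, 0, 0.006, 0, 0, 0, 0],
    [50, 0, 0.006, 0, 0, 0, 0],
  ],
)

```text
clock: 12.52
tool_pos: [0.5577, 0.164, 0.1969]
eef_rot: [0.707, 0.707, 0.0, 0.0]
contact_force: [-3.8, 0.1, -2.1]
opening: 0.501
finger_force: 1.6
```

Emit:
play_rows(
  rows=[
    [50, 0, 0.006, 0, 0, 0, 0],
    [50, 0, 0.006, 0, 0, 0, 0],
    [50, 0, 0.006, 0, 0, 0, 0],
  ],
)

```text
clock: 12.9
tool_pos: [0.5755, 0.164, 0.1969]
eef_rot: [0.707, 0.707, 0.0, -0.0]
contact_force: [-3.2, -1.2, -1.9]
opening: 0.5
finger_force: 1.6
```

Emit:
play_rows(
  rows=[
    [50, 0, 0.006, 0, 0, 0, 0],
    [50, 0, 0.003, 0, 0, 0, 0],
  ],
)

```text
clock: 13.15
tool_pos: [0.5846, 0.164, 0.197]
eef_rot: [0.707, 0.707, 0.0, 0.0]
contact_force: [-4.0, 1.0, -1.4]
opening: 0.497
finger_force: 1.8
```

Emit:
play_rows(
  rows=[
    [50, 0, -0.009, 0, 0, 0, 0],
    [50, 0, 0, -0.012, 0, 0, 0],
    [50, 0, 0, -0.025, 0, 0, 0],
    [50, 0, 0, -0.02, 0, 0, 0],
  ],
)

```text
clock: 13.65
tool_pos: [0.5759, 0.1642, 0.2561]
eef_rot: [0.707, 0.707, 0.002, 0.001]
contact_force: [-0.1, -0.2, -0.8]
opening: 0.501
finger_force: 0.0
```

```bash
python3 - <<'E'
from h import *
st()
p,R=plan([.5105,.051,.25],pose(0),3); plan([.5105,.051,.197],pose(0),3,p,R)
E
```

```text
13.65 [0.5759 0.1642 0.2561] [[1.0, -0.0, 0.003], [0.003, 0.001, -1.0]] F [-0.07 -0.19 -0.77] op 0.501 ff 0.0
[50, -0.0377, -0.0218, 0.0019, 0.07, -0.02, -0.0]
[50, -0.0377, -0.0218, 0.002, 0.06, -0.01, -0.0]
[50, -0.0378, -0.0218, 0.002, 0.07, -0.02, -0.0]
[50, 0.0, 0.0, 0.0177, -0.0, -0.0, -0.0]
[50, 0.0, 0.0, 0.0176, -0.0, -0.0, -0.0]
[50, 0.0, 0.0, 0.0177, -0.0, -0.0, -0.0]
```

The middle weight grips too. Its drag was about 3.5 N with a slight upward load, which is about 4.5 N corrected. Now the right one.

Emit:
play_rows(
  rows=[
    [50, -0.0375, -0.022, 0.002, 0, 0, 0],
    [50, -0.038, -0.022, 0.002, 0, 0, 0],
    [50, -0.038, -0.0215, 0.002, 0, 0, 0],
    [50, 0, 0, 0.0175, 0, 0, 0],
    [50, 0, 0, 0.0175, 0, 0, 0],
    [50, 0, 0, 0.0175, 0, 0, 0],
    [50, 0, 0, 0, 0, 0, 0],
    [50, 0, 0.004, 0, 0, 0, 0],
  ],
)

```text
clock: 14.65
tool_pos: [0.5137, 0.0509, 0.1954]
eef_rot: [0.707, 0.707, -0.0, -0.0]
contact_force: [-0.3, -0.2, 0.4]
opening: 0.499
finger_force: 0.0
```

Emit:
play_rows(
  rows=[
    [50, 0, 0.0015, 0, 0, 0, 0],
    [50, 0, 0.0015, 0, 0, 0, 0],
    [50, 0, 0.0015, 0, 0, 0, 0],
    [50, 0, 0.0015, 0, 0, 0, 0],
  ],
)

```text
clock: 15.15
tool_pos: [0.5197, 0.0505, 0.1955]
eef_rot: [0.707, 0.707, 0.0, 0.0]
contact_force: [-0.4, 0.7, -0.2]
opening: 0.5
finger_force: 0.0
```

Emit:
play_rows(
  rows=[
    [50, 0, 0.0015, 0, 0, 0, 0],
  ],
)

```text
clock: 15.28
tool_pos: [0.5209, 0.0505, 0.1954]
eef_rot: [0.707, 0.707, -0.0, -0.0]
contact_force: [-1.3, 0.3, 1.3]
opening: 0.498
finger_force: 0.9
```

Emit:
play_rows(
  rows=[
    [50, 0, 0.0015, 0, 0, 0, 0],
  ],
)

```text
clock: 15.4
tool_pos: [0.5217, 0.0505, 0.1953]
eef_rot: [0.707, 0.707, -0.001, -0.001]
contact_force: [-3.9, -0.0, 2.5]
opening: 0.502
finger_force: 1.4
```

Emit:
play_rows(
  rows=[
    [50, 0, 0.0015, -0.0004, 0, 0, 0],
  ],
)

```text
clock: 15.52
tool_pos: [0.5237, 0.0505, 0.1956]
eef_rot: [0.707, 0.707, -0.001, -0.0]
contact_force: [-1.4, -0.5, -0.8]
opening: 0.5
finger_force: 0.8
```

Emit:
play_rows(
  rows=[
    [50, 0, 0.0015, -0.0002, 0, 0, 0],
  ],
)

```text
clock: 15.65
tool_pos: [0.5256, 0.0505, 0.1958]
eef_rot: [0.707, 0.707, -0.0, -0.0]
contact_force: [-1.7, -0.6, -1.4]
opening: 0.5
finger_force: 0.9
```

Emit:
play_rows(
  rows=[
    [50, 0, 0.0015, 0, 0, 0, 0],
    [50, 0, 0.002, 0, 0, 0, 0],
  ],
)

```text
clock: 15.9
tool_pos: [0.5292, 0.0505, 0.1959]
eef_rot: [0.707, 0.707, -0.0, -0.0]
contact_force: [-2.2, -0.5, -1.7]
opening: 0.499
finger_force: 0.9
```

Emit:
play_rows(
  rows=[
    [50, 0, 0.006, 0.0002, 0, 0, 0],
    [50, 0, 0.006, 0, 0, 0, 0],
    [50, 0, 0.006, 0, 0, 0, 0],
  ],
)

```text
clock: 16.27
tool_pos: [0.5477, 0.0506, 0.1959]
eef_rot: [0.707, 0.707, 0.0, 0.0]
contact_force: [-2.6, -0.9, 0.4]
opening: 0.496
finger_force: 1.1
```

Emit:
play_rows(
  rows=[
    [50, 0, 0.006, 0, 0, 0, 0],
    [50, 0, 0.006, 0, 0, 0, 0],
    [50, 0, 0.006, 0, 0, 0, 0],
  ],
)

```text
clock: 16.65
tool_pos: [0.5655, 0.0506, 0.1959]
eef_rot: [0.707, 0.707, 0.0, -0.0]
contact_force: [-3.2, 0.1, 1.4]
opening: 0.501
finger_force: 1.2
```

Emit:
play_rows(
  rows=[
    [50, 0, 0.006, 0, 0, 0, 0],
    [50, 0, 0.006, 0, 0, 0, 0],
  ],
)

```text
clock: 16.9
tool_pos: [0.5775, 0.0505, 0.1958]
eef_rot: [0.707, 0.707, -0.0, -0.0]
contact_force: [-3.0, -0.3, 1.9]
opening: 0.502
finger_force: 1.2
```

Emit:
play_rows(
  rows=[
    [50, 0, 0.004, 0, 0, 0, 0],
  ],
)

```text
clock: 17.02
tool_pos: [0.5816, 0.0506, 0.1959]
eef_rot: [0.707, 0.707, 0.0, 0.0]
contact_force: [-2.8, -0.5, 1.9]
opening: 0.503
finger_force: 1.3
```

Emit:
play_rows(
  rows=[
    [50, 0, -0.009, 0, 0, 0, 0],
    [50, 0, 0, -0.012, 0, 0, 0],
    [50, 0, 0, -0.025, 0, 0, 0],
    [50, 0, 0, -0.025, 0, 0, 0],
  ],
)

```text
clock: 17.52
tool_pos: [0.5723, 0.0505, 0.2593]
eef_rot: [0.707, 0.707, 0.001, 0.0]
contact_force: [0.3, -0.1, 0.0]
opening: 0.502
finger_force: 0.0
```

The right weight draws far more easily: about 2.3 N with no lean, against 4.5–5 N for the others. That makes it the slippery one. I'll plan the pick of the middle weight for the right cross.

```bash
cat >> h.py <<'E'
ML=np.array([.5805,-.1204,.051]); MR=np.array([.592,-.365,.051]); YB=2.7
def over(P,clr,hg=.046):
    n=Ro.from_euler('z',YB,degrees=True).apply([-np.sin(.314),0,np.cos(.314)]); return P+n*(.147+hg+clr)
E
python3 - <<'E'
from h import *
st()
im=save("side","s4"); hsv=cv2.cvtColor(im,cv2.COLOR_RGB2HSV);H,S,V=cv2.split(hsv)
for P in(ML,MR):
    u,v=proj("side",P).round().astype(int); w=((H<8)|(H>172))&(S>60); w[:v-8]=0;w[v+9:]=0;w[:,:u-8]=0;w[:,u+9:]=0
    print("mark pred",proj("side",P),"seen",np.argwhere(w)[:,::-1].mean(0) if w.any() else None,w.sum())
im=save("top","t4"); hsv=cv2.cvtColor(im,cv2.COLOR_RGB2HSV);H,S,V=cv2.split(hsv)
for k in([.5656,.27],[.5756,.164],[.572,.0505]):
    u,v=proj("top",[*k,.052]).round().astype(int); w=(H>8)&(H<28)&(S>100)&(V>80); m=np.zeros_like(w);m[v-7:v+8,u-7:u+8]=1; w&=m
    print("knob",k,ray("top",*np.argwhere(w)[:,::-1].mean(0),.052)[:2] if w.any() else None,w.sum())
p,R=plan([.5756,.164,.25],pose(0),3); p,R=plan([.5756,.164,.196],pose(0),4,p,R)
E
```

```text
17.52 [0.5723 0.0505 0.2593] [[1.0, 0.0, 0.001], [0.001, 0.0, -1.0]] F [ 0.26 -0.13  0.  ] op 0.502 ff 0.0
mark pred [278.73410706 184.35113589] seen [278.  183.5] 10
mark pred [308.86566245 146.52713141] seen [307.66666667 145.11111111] 9
knob [0.5656, 0.27] [0.56560211 0.27276956] 51
knob [0.5756, 0.164] None 0
knob [0.572, 0.0505] None 0
[50, 0.0378, 0.0007, 0.0037, 0.12, -0.02, -0.0]
[50, 0.0378, 0.0007, 0.0036, 0.13, -0.02, -0.01]
[50, 0.0378, 0.0008, 0.0037, 0.12, -0.01, -0.0]
[50, -0.0, -0.0, 0.0135, 0.0, -0.0, -0.0]
[50, -0.0, -0.0, 0.0135, 0.0, -0.0, -0.0]
[50, -0.0, -0.0, 0.0135, 0.0, -0.0, -0.0]
[50, -0.0, -0.0, 0.0135, 0.0, -0.0, -0.0]
```

Emit:
play_rows(
  rows=[
    [50, 0.038, 0.0005, 0.0035, 0, 0, 0],
    [50, 0.038, 0.001, 0.0035, 0, 0, 0],
    [50, 0.0375, 0.001, 0.0035, 0, 0, 0],
    [50, 0, 0, 0.0135, 0, 0, 0],
    [50, 0, 0, 0.0135, 0, 0, 0],
    [50, 0, 0, 0.0135, 0, 0, 0],
    [50, 0, 0, 0.013, 0, 0, 0],
    [50, 0, 0, 0, 0, 0, 0],
  ],
)

```text
clock: 18.62
tool_pos: [0.5742, 0.1633, 0.1925]
eef_rot: [0.707, 0.707, -0.001, -0.0]
contact_force: [1.5, -0.1, -1.1]
opening: 0.498
finger_force: 0.0
```

Emit:
play_rows(
  rows=[
    [35, 0, 0, 0, 0, 0, 0],
    [20, 0, 0, 0, 0, 0, 0],
    [0, 0, 0, 0, 0, 0, 0],
    [0, 0, 0, 0, 0, 0, 0],
    [0, 0, 0, 0, 0, 0, 0],
  ],
  grip_force=40,
)

```text
clock: 19.25
tool_pos: [0.5752, 0.1641, 0.1943]
eef_rot: [0.707, 0.707, 0.001, 0.0]
contact_force: [2.2, -0.7, 3.4]
opening: 0.275
finger_force: 40.0
```

```bash
python3 - <<'E'
from h import *
st()
s=status.get_state();hg=s["tool_pos"][2]-.15;print("hg",hg)
p,R=plan(s["tool_pos"]+[0,0,.1],pose(0),4,op=0); p,R=plan([.56,-.05,.33],pose(YB,18),6,p,R,op=0); print(p); p,R=plan(over(MR,.06,hg),pose(YB,18),8,p,R,op=0);print(p)
E
```

```text
19.25 [0.5752 0.1641 0.1943] [[1.0, -0.0, 0.002], [0.002, 0.0, -1.0]] F [ 2.18 -0.65  3.41] op 0.275 ff 40.0
hg 0.044325017204290856
[0, 0.0, 0.0, -0.025, 0.02, -0.01, -0.0]
[0, 0.0, 0.0001, -0.025, 0.03, -0.0, -0.0]
[0, 0.0, 0.0, -0.025, 0.02, -0.01, -0.0]
[0, 0.0, 0.0, -0.025, 0.03, -0.0, -0.0]
[0, -0.0357, -0.0025, -0.0059, -3.0, 0.07, -0.45]
[0, -0.0356, -0.0025, -0.0062, -3.0, 0.07, -0.44]
[0, -0.0356, -0.0024, -0.0063, -3.0, 0.07, -0.45]
[0, -0.0356, -0.0024, -0.0064, -3.0, 0.07, -0.45]
[0, -0.0356, -0.0023, -0.0067, -3.0, 0.07, -0.45]
[0, -0.0355, -0.0023, -0.0068, -3.0, 0.07, -0.44]
[ 0.55998475 -0.04995396  0.33002834]
[0, -0.0395, -0.0087, 0.0024, 0.0, 0.0, -0.0]
[0, -0.0396, -0.0088, 0.0024, 0.0, 0.0, -0.0]
[0, -0.0395, -0.0087, 0.0025, 0.0, 0.0, -0.0]
[0, -0.0395, -0.0087, 0.0024, 0.0, 0.0, -0.0]
[0, -0.0395, -0.0088, 0.0024, 0.0, 0.0, -0.0]
[0, -0.0396, -0.0087, 0.0024, 0.0, 0.0, -0.0]
[0, -0.0395, -0.0087, 0.0024, 0.0, 0.0, -0.0]
[0, -0.0395, -0.0088, 0.0024, 0.0, 0.0, -0.0]
[ 0.51441763 -0.36865066  0.29006602]
```

Emit:
play_rows(
  rows=[
    [0, 0, 0, -0.01, 0, 0, 0],
    [0, 0, 0, -0.03, 0, 0, 0],
    [0, 0, 0, -0.03, 0, 0, 0],
    [0, 0, 0, -0.03, 0, 0, 0],
  ],
)

```text
clock: 19.75
tool_pos: [0.5732, 0.1638, 0.2937]
eef_rot: [0.707, 0.707, -0.002, -0.001]
contact_force: [1.1, 1.6, -7.8]
opening: 0.275
finger_force: 40.0
```

Emit:
play_rows(
  rows=[
    [0, -0.0355, -0.0025, -0.006, -3, 0.07, -0.45],
    [0, -0.0355, -0.0025, -0.006, -3, 0.07, -0.45],
    [0, -0.0355, -0.0025, -0.0065, -3, 0.07, -0.45],
    [0, -0.0355, -0.0025, -0.0065, -3, 0.07, -0.45],
    [0, -0.0355, -0.0025, -0.0065, -3, 0.07, -0.45],
    [0, -0.0355, -0.0025, -0.007, -3, 0.07, -0.45],
  ],
)

```text
clock: 20.5
tool_pos: [0.5568, -0.0503, 0.3286]
eef_rot: [0.682, 0.715, 0.111, 0.106]
contact_force: [0.5, -0.2, -7.1]
opening: 0.28
finger_force: 40.0
```

Emit:
play_rows(
  rows=[
    [0, -0.0395, -0.0087, 0.0024, 0, 0, 0],
    [0, -0.0395, -0.0087, 0.0024, 0, 0, 0],
    [0, -0.0395, -0.0087, 0.0024, 0, 0, 0],
    [0, -0.0395, -0.0087, 0.0024, 0, 0, 0],
    [0, -0.0395, -0.0087, 0.0024, 0, 0, 0],
    [0, -0.0395, -0.0087, 0.0024, 0, 0, 0],
    [0, -0.0395, -0.0087, 0.0024, 0, 0, 0],
    [0, -0.0395, -0.0087, 0.0024, 0, 0, 0],
  ],
)

```text
clock: 21.5
tool_pos: [0.5114, -0.3685, 0.2881]
eef_rot: [0.682, 0.715, 0.112, 0.105]
contact_force: [0.6, 0.5, -7.4]
opening: 0.275
finger_force: 40.0
```

Emit:
play_rows(
  rows=[
    [0, 0, 0, 0, 0, 0, 0],
    [0, 0, 0, 0, 0, 0, 0],
    [0, 0, 0, 0, 0, 0, 0],
  ],
)

```text
clock: 21.88
tool_pos: [0.5137, -0.3661, 0.2895]
eef_rot: [0.681, 0.716, 0.113, 0.107]
contact_force: [-0.2, 0.5, -7.6]
opening: 0.281
finger_force: 40.0
```

```bash
python3 - <<'E'
from h import *
st(); im=save("side","s5"); cv2.imwrite("pics/s5c.png",cv2.resize(im[60:260,180:440,::-1],None,fx=3,fy=3,interpolation=cv2.INTER_CUBIC))
hg=.0443; p,R=plan(over(MR,.012,hg),pose(YB,18),4,op=0)
E
```

```text
21.88 [ 0.5137 -0.3661  0.2895] [[0.95, 0.047, 0.307], [0.307, 0.017, -0.952]] F [-0.23  0.48 -7.57] op 0.281 ff 40.01
[0, -0.0006, 0.0001, 0.012, -0.02, -0.03, 0.04]
[0, -0.0007, 0.0002, 0.0119, -0.01, -0.03, 0.03]
[0, -0.0006, 0.0001, 0.012, -0.02, -0.03, 0.04]
[0, -0.0006, 0.0002, 0.0119, -0.02, -0.03, 0.03]
```

View pics/s5c.png

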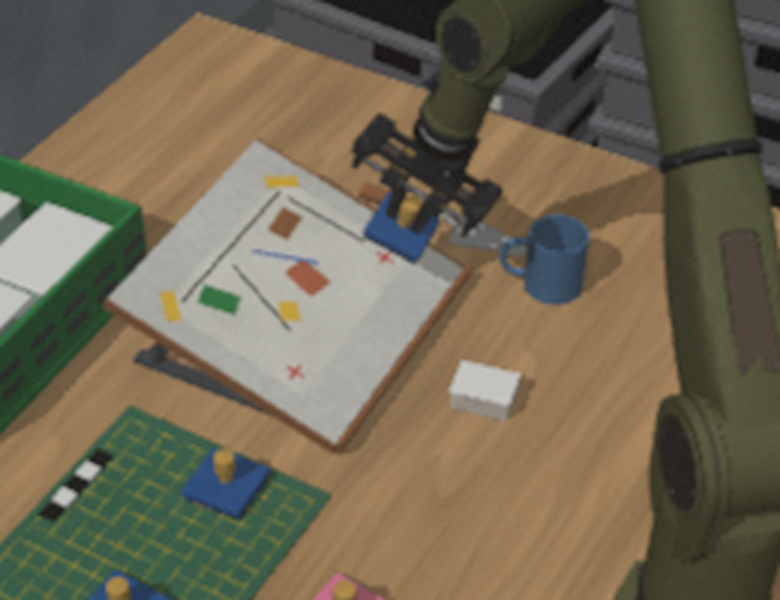

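The crop shows the middle weight held parallel to the board above the right cross at (386,257), with the mug clear. I'll lower it along the normal.

Emit:
play_rows(
  rows=[
    [0, -0.0005, 0, 0.012, 0, 0, 0],
    [0, -0.0005, 0, 0.012, 0, 0, 0],
    [0, -0.0005, 0, 0.012, 0, 0, 0],
    [0, -0.0005, 0, 0.012, 0, 0, 0],
    [0, 0, 0, 0.003, 0, 0, 0],
    [0, 0, 0, 0.002, 0, 0, 0],
    [0, 0, 0, 0.002, 0, 0, 0],
  ],
)

```text
clock: 22.8
tool_pos: [0.5309, -0.3693, 0.2378]
eef_rot: [0.682, 0.715, 0.113, 0.108]
contact_force: [-0.4, 1.0, -7.8]
opening: 0.281
finger_force: 40.0
```

Emit:
play_rows(
  rows=[
    [0, 0, 0, 0.001, 0, 0, 0],
    [0, 0, 0, 0.001, 0, 0, 0],
    [0, 0, 0, 0, 0, 0, 0],
  ],
)

```text
clock: 23.18
tool_pos: [0.5314, -0.369, 0.2357]
eef_rot: [0.682, 0.715, 0.113, 0.108]
contact_force: [1.0, 0.2, -7.3]
opening: 0.276
finger_force: 40.0
```

```bash
python3 - <<'E'
from h import *
st(); p,R=plan(over(MR,0,.0443),pose(YB,18),1,op=0)
E
```

```text
23.18 [ 0.5314 -0.369   0.2357] [[0.95, 0.045, 0.309], [0.309, 0.015, -0.951]] F [ 0.97  0.21 -7.28] op 0.276 ff 40.01
[0, 0.0012, 0.0007, 0.0031, 0.01, -0.0, 0.03]
```

Emit:
play_rows(
  rows=[
    [0, 0.001, 0.0005, 0.001, 0, 0, 0],
    [0, 0, 0, 0.001, 0, 0, 0],
  ],
)

```text
clock: 23.42
tool_pos: [0.5326, -0.3678, 0.2339]
eef_rot: [0.681, 0.715, 0.113, 0.108]
contact_force: [-0.5, -0.2, -8.1]
opening: 0.273
finger_force: 40.0
```

Emit:
play_rows(
  rows=[
    [0, 0, 0, 0.001, 0, 0, 0],
  ],
)

```text
clock: 23.55
tool_pos: [0.5328, -0.368, 0.2329]
eef_rot: [0.682, 0.715, 0.113, 0.108]
contact_force: [-0.0, -0.3, -7.7]
opening: 0.278
finger_force: 40.0
```

Emit:
play_rows(
  rows=[
    [0, 0, 0, 0.0005, 0, 0, 0],
    [0, 0, 0, 0, 0, 0, 0],
  ],
)

```text
clock: 23.8
tool_pos: [0.5328, -0.368, 0.2325]
eef_rot: [0.682, 0.715, 0.113, 0.108]
contact_force: [-1.4, 0.3, -7.3]
opening: 0.277
finger_force: 40.0
```

Emit:
play_rows(
  rows=[
    [0, 0, 0, 0.001, 0, 0, 0],
  ],
)

```text
clock: 23.92
tool_pos: [0.5329, -0.368, 0.2323]
eef_rot: [0.682, 0.715, 0.113, 0.108]
contact_force: [-8.0, 2.8, 8.0]
opening: 0.277
finger_force: 40.0
```

Emit:
play_rows(
  rows=[
    [0, 0, 0, 0.001, 0, 0, 0],
  ],
)

```text
clock: 24.05
tool_pos: [0.5329, -0.368, 0.2323]
eef_rot: [0.682, 0.715, 0.113, 0.108]
contact_force: [-11.7, 3.3, 14.2]
opening: 0.281
finger_force: 40.0
```

Emit:
play_rows(
  rows=[
    [0, 0, 0, 0.0005, 0, 0, 0],
    [0, 0, 0, 0, 0, 0, 0],
  ],
)

```text
clock: 24.3
tool_pos: [0.533, -0.3679, 0.2323]
eef_rot: [0.682, 0.715, 0.113, 0.108]
contact_force: [-10.3, 3.2, 12.1]
opening: 0.275
finger_force: 40.0
```

Contact made. I'll unload the press, then release gently and back off along the normal.

Emit:
play_rows(
  rows=[
    [0, 0, 0, -0.001, 0, 0, 0],
    [0, 0, 0, -0.0005, 0, 0, 0],
  ],
  grip_force=10,
)

```text
clock: 24.55
tool_pos: [0.5329, -0.368, 0.2323]
eef_rot: [0.682, 0.715, 0.113, 0.108]
contact_force: [-5.4, 1.2, 0.5]
opening: 0.288
finger_force: 10.0
```

Emit:
play_rows(
  rows=[
    [32, 0, 0, 0, 0, 0, 0],
    [38, 0, 0, 0, 0, 0, 0],
    [45, 0, 0, 0, 0, 0, 0],
  ],
)

```text
clock: 24.92
tool_pos: [0.5344, -0.3682, 0.2321]
eef_rot: [0.681, 0.715, 0.114, 0.109]
contact_force: [-0.8, 0.2, 0.1]
opening: 0.447
finger_force: 0.0
```

Emit:
play_rows(
  rows=[
    [50, 0, 0, -0.01, 0, 0, 0],
    [50, 0, 0, -0.025, 0, 0, 0],
    [50, 0, 0, -0.03, 0, 0, 0],
    [50, 0, 0, -0.03, 0, 0, 0],
  ],
)

```text
clock: 25.42
tool_pos: [0.5037, -0.3694, 0.3234]
eef_rot: [0.681, 0.715, 0.113, 0.109]
contact_force: [-0.3, -0.1, 0.4]
opening: 0.501
finger_force: 0.0
```

```bash
python3 - <<'E'
from h import *
st()
p,R=plan([.5656,.2715,.27],pose(0),14); p,R=plan([.5656,.2715,.195],pose(0),5,p,R)
E
```

```text
25.43 [ 0.5037 -0.3694  0.3234] [[0.95, 0.045, 0.31], [0.31, 0.014, -0.951]] F [-0.28 -0.08  0.43] op 0.501 ff 0.0
[50, 0.0455, 0.0051, 0.0056, 1.29, -0.03, 0.19]
[50, 0.0456, 0.0051, 0.0055, 1.29, -0.03, 0.2]
[50, 0.0455, 0.005, 0.0054, 1.29, -0.02, 0.19]
[50, 0.0456, 0.005, 0.0052, 1.29, -0.03, 0.19]
[50, 0.0456, 0.005, 0.0051, 1.29, -0.03, 0.2]
[50, 0.0456, 0.0049, 0.005, 1.29, -0.03, 0.19]
[50, 0.0456, 0.0049, 0.0048, 1.29, -0.02, 0.2]
[50, 0.0457, 0.0048, 0.0047, 1.29, -0.03, 0.19]
[50, 0.0457, 0.0048, 0.0046, 1.29, -0.03, 0.19]
[50, 0.0457, 0.0047, 0.0045, 1.29, -0.03, 0.2]
[50, 0.0457, 0.0047, 0.0043, 1.29, -0.03, 0.19]
[50, 0.0457, 0.0046, 0.0041, 1.29, -0.02, 0.19]
[50, 0.0457, 0.0046, 0.0041, 1.29, -0.03, 0.2]
[50, 0.0458, 0.0045, 0.0039, 1.29, -0.03, 0.19]
[50, 0.0, -0.0, 0.015, -0.0, 0.0, 0.0]
[50, 0.0, -0.0, 0.015, -0.0, 0.0, 0.0]
[50, 0.0, -0.0, 0.015, -0.0, 0.0, 0.0]
[50, 0.0, -0.0, 0.015, -0.0, 0.0, 0.0]
[50, 0.0, -0.0, 0.015, -0.0, 0.0, 0.0]
```

Emit:
play_rows(
  rows=[
    [50, 0.0455, 0.005, 0.0055, 1.29, -0.03, 0.19],
    [50, 0.0455, 0.005, 0.0055, 1.29, -0.03, 0.19],
    [50, 0.0455, 0.005, 0.0055, 1.29, -0.03, 0.19],
    [50, 0.0455, 0.005, 0.005, 1.29, -0.03, 0.19],
    [50, 0.0455, 0.005, 0.005, 1.29, -0.03, 0.2],
    [50, 0.0455, 0.005, 0.005, 1.29, -0.03, 0.2],
    [50, 0.0455, 0.005, 0.005, 1.29, -0.03, 0.2],
  ],
)

```text
clock: 26.3
tool_pos: [0.5352, -0.0478, 0.2961]
eef_rot: [0.697, 0.713, 0.057, 0.054]
contact_force: [0.3, 0.6, 0.4]
opening: 0.499
finger_force: 0.0
```

Emit:
play_rows(
  rows=[
    [50, 0.0455, 0.005, 0.0045, 1.29, -0.03, 0.19],
    [50, 0.0455, 0.005, 0.0045, 1.29, -0.03, 0.19],
    [50, 0.0455, 0.0045, 0.0045, 1.29, -0.03, 0.19],
    [50, 0.046, 0.0045, 0.0045, 1.29, -0.03, 0.2],
    [50, 0.046, 0.0045, 0.004, 1.29, -0.03, 0.2],
    [50, 0.046, 0.0045, 0.004, 1.29, -0.03, 0.2],
    [50, 0.046, 0.0045, 0.004, 1.29, -0.03, 0.2],
  ],
)

```text
clock: 27.18
tool_pos: [0.5657, 0.2734, 0.2696]
eef_rot: [0.707, 0.707, 0.0, -0.001]
contact_force: [0.5, 0.7, 0.0]
opening: 0.499
finger_force: 0.0
```

Emit:
play_rows(
  rows=[
    [50, 0, 0, 0, 0, 0, 0],
    [50, 0, 0, 0, 0, 0, 0],
  ],
)

```text
clock: 27.42
tool_pos: [0.5656, 0.2709, 0.2693]
eef_rot: [0.707, 0.707, -0.0, -0.0]
contact_force: [-0.5, -0.0, 0.7]
opening: 0.499
finger_force: 0.0
```

```bash
python3 - <<'E'
from h import *
st()
for c in("top",):
    im=save(c,c+"6")
cv2.imwrite("pics/t6c.png",cv2.resize(im[60:230,160:440,::-1],None,fx=2.85,fy=2.85,interpolation=cv2.INTER_CUBIC))
p,R=plan([.5656,.2715,.1955],pose(0),5)
E
```

```text
27.43 [0.5656 0.2709 0.2693] [[1.0, -0.001, -0.001], [-0.001, -0.0, -1.0]] F [-0.55 -0.04  0.66] op 0.499 ff 0.0
[50, 0.0003, -0.0, 0.0148, -0.01, 0.01, -0.02]
[50, 0.0003, -0.0001, 0.0147, -0.0, 0.01, -0.03]
[50, 0.0003, -0.0, 0.0148, -0.01, 0.01, -0.02]
[50, 0.0003, -0.0, 0.0147, -0.01, 0.02, -0.02]
[50, 0.0003, -0.0001, 0.0148, -0.01, 0.01, -0.02]
```

View pics/t6c.png

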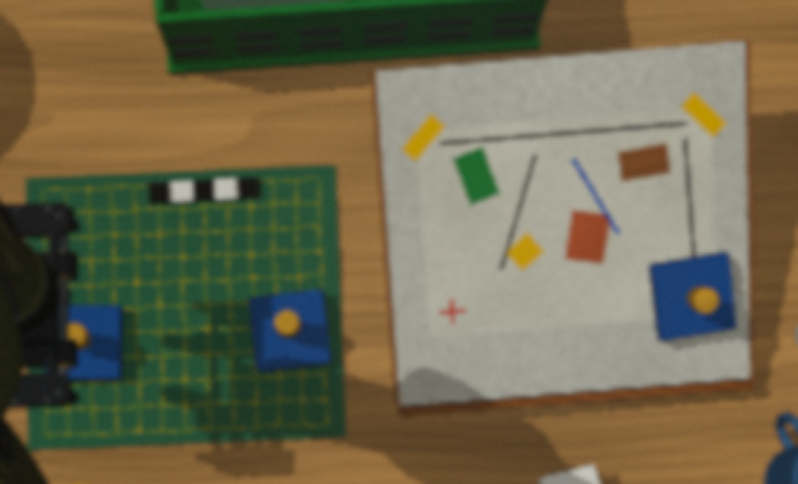

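The crop shows the middle weight standing on the right cross, with its block centre near (694,296) and the cross at (690,292). It holds. Now I'll grasp the left weight.

Emit:
play_rows(
  rows=[
    [50, 0.0005, 0, 0.015, 0, 0, 0],
    [50, 0.0005, 0, 0.015, 0, 0, 0],
    [50, 0, 0, 0.015, 0, 0, 0],
    [50, 0, 0, 0.015, 0, 0, 0],
    [50, 0, 0, 0.0135, 0, 0, 0],
    [50, 0, 0, 0, 0, 0, 0],
  ],
)

```text
clock: 28.22
tool_pos: [0.565, 0.2723, 0.194]
eef_rot: [0.707, 0.707, -0.001, -0.001]
contact_force: [-0.1, -0.4, 0.1]
opening: 0.501
finger_force: 0.0
```

Emit:
play_rows(
  rows=[
    [35, 0, 0, 0, 0, 0, 0],
    [20, 0, 0, 0, 0, 0, 0],
    [0, 0, 0, 0, 0, 0, 0],
    [0, 0, 0, 0, 0, 0, 0],
    [0, 0, 0, 0, 0, 0, 0],
  ],
  grip_force=40,
)

```text
clock: 28.85
tool_pos: [0.5659, 0.2727, 0.1961]
eef_rot: [0.707, 0.707, 0.0, -0.0]
contact_force: [0.1, -0.1, 4.5]
opening: 0.279
finger_force: 40.0
```

```bash
python3 - <<'E'
from h import *
st()
s=status.get_state();hg=s["tool_pos"][2]-.15;print("hg",hg)
p,R=plan(s["tool_pos"]+[0,0,.1],pose(0),1,op=0); p,R=plan([.54,.08,.32],pose(YB,18),6,p,R,op=0); print(p); p,R=plan(over(ML,.05,hg),pose(YB,18),6,p,R,op=0);print(p)
E
```

```text
28.85 [0.5659 0.2727 0.1961] [[1.0, -0.001, 0.0], [0.0, 0.001, -1.0]] F [ 0.12 -0.1   4.48] op 0.279 ff 40.0
hg 0.0460760894828848
[0, 0.0001, 0.0, -0.1, 0.02, -0.04, -0.03]
[0, -0.0321, -0.0043, -0.004, -3.0, 0.07, -0.45]
[0, -0.0321, -0.0044, -0.0042, -3.0, 0.07, -0.44]
[0, -0.032, -0.0043, -0.0046, -3.0, 0.07, -0.45]
[0, -0.032, -0.0044, -0.0047, -3.0, 0.07, -0.45]
[0, -0.032, -0.0043, -0.0051, -3.0, 0.07, -0.44]
[0, -0.0319, -0.0044, -0.0053, -3.0, 0.07, -0.45]
[0.53998659 0.08000339 0.31996826]
[0, -0.0337, -0.0089, 0.0037, 0.0, 0.0, -0.0]
[0, -0.0337, -0.009, 0.0037, 0.0, 0.0, -0.0]
[0, -0.0336, -0.0089, 0.0038, 0.0, 0.0, -0.0]
[0, -0.0337, -0.0089, 0.0037, 0.0, 0.0, -0.0]
[0, -0.0337, -0.0089, 0.0037, 0.0, 0.0, -0.0]
[0, -0.0337, -0.009, 0.0037, 0.0, 0.0, -0.0]
[ 0.50546623 -0.12395069  0.28220933]
```

Emit:
play_rows(
  rows=[
    [0, 0, 0, -0.01, 0, 0, 0],
    [0, 0, 0, -0.03, 0, 0, 0],
    [0, 0, 0, -0.03, 0, 0, 0],
    [0, 0, 0, -0.03, 0, 0, 0],
  ],
)

```text
clock: 29.35
tool_pos: [0.5643, 0.272, 0.295]
eef_rot: [0.707, 0.707, -0.003, -0.001]
contact_force: [-0.1, 0.5, -9.2]
opening: 0.276
finger_force: 40.0
```

Emit:
play_rows(
  rows=[
    [0, -0.032, -0.0045, -0.004, -3, 0.07, -0.45],
    [0, -0.032, -0.0045, -0.004, -3, 0.07, -0.45],
    [0, -0.032, -0.0045, -0.0045, -3, 0.07, -0.45],
    [0, -0.032, -0.0045, -0.0045, -3, 0.07, -0.45],
    [0, -0.032, -0.004, -0.005, -3, 0.07, -0.45],
    [0, -0.032, -0.004, -0.0055, -3, 0.07, -0.45],
  ],
)

```text
clock: 30.1
tool_pos: [0.5378, 0.0788, 0.3181]
eef_rot: [0.682, 0.715, 0.111, 0.107]
contact_force: [0.2, 0.1, -8.9]
opening: 0.279
finger_force: 40.0
```

Emit:
play_rows(
  rows=[
    [0, -0.0335, -0.009, 0.0035, 0, 0, 0],
    [0, -0.0335, -0.009, 0.0035, 0, 0, 0],
    [0, -0.0335, -0.009, 0.004, 0, 0, 0],
    [0, -0.0335, -0.009, 0.004, 0, 0, 0],
    [0, -0.034, -0.009, 0.0035, 0, 0, 0],
    [0, -0.034, -0.009, 0.0035, 0, 0, 0],
    [0, 0, 0, 0, 0, 0, 0],
    [0, 0, 0, 0, 0, 0, 0],
  ],
)

```text
clock: 31.1
tool_pos: [0.5108, -0.1123, 0.2877]
eef_rot: [0.683, 0.715, 0.109, 0.103]
contact_force: [0.3, 0.9, -8.3]
opening: 0.274
finger_force: 40.0
```

```bash
python3 - <<'E'
from h import *
st(); p,R=plan(over(ML,.004,.0461),pose(YB,18),4,op=0)
E
```

```text
31.1 [ 0.5108 -0.1123  0.2877] [[0.954, 0.044, 0.297], [0.297, 0.015, -0.955]] F [ 0.3   0.88 -8.25] op 0.274 ff 40.01
[0, -0.0028, -0.0017, 0.0124, -0.18, -0.01, -0.01]
[0, -0.0029, -0.0017, 0.0123, -0.18, -0.02, -0.01]
[0, -0.0028, -0.0017, 0.0124, -0.19, -0.01, -0.01]
[0, -0.0029, -0.0018, 0.0123, -0.18, -0.01, -0.0]
```

Emit:
play_rows(
  rows=[
    [0, -0.003, -0.0015, 0.004, -0.18, 0, 0],
    [0, -0.003, -0.0015, 0.004, -0.18, 0, 0],
    [0, -0.003, -0.0015, 0.004, -0.18, 0, 0],
    [0, -0.003, -0.002, 0.004, -0.18, 0, 0],
    [0, 0, 0, 0.004, 0, 0, 0],
    [0, 0, 0, 0.004, 0, 0, 0],
    [0, 0, 0, 0, 0, 0, 0],
  ],
)

```text
clock: 31.98
tool_pos: [0.5135, -0.1236, 0.2636]
eef_rot: [0.681, 0.715, 0.114, 0.108]
contact_force: [0.2, 0.3, -9.3]
opening: 0.281
finger_force: 40.0
```

```bash
python3 - <<'E'
from h import *
st(); print(status.get_state()["q"].round(3)); p,R=plan(over(ML,.004,.0461),pose(YB,18),4,op=0)
E
```

```text
31.98 [ 0.5135 -0.1236  0.2636] [[0.95, 0.045, 0.31], [0.31, 0.016, -0.951]] F [ 0.2   0.26 -9.34] op 0.281 ff 40.01
[ 0.379  0.787 -0.339  2.109  1.8    0.174 -1.557]
[0, 0.0, -0.0005, 0.0065, 0.02, -0.01, 0.01]
[0, 0.0, -0.0004, 0.0064, 0.02, -0.02, 0.01]
[0, 0.0, -0.0005, 0.0065, 0.02, -0.01, 0.01]
[0, 0.0001, -0.0005, 0.0064, 0.02, -0.02, 0.01]
```

The arm passed near a wrist singularity and is now in position. Continuing down.

Emit:
play_rows(
  rows=[
    [0, 0, -0.0005, 0.0065, 0, 0, 0],
    [0, 0, -0.0005, 0.0065, 0, 0, 0],
    [0, 0, -0.0005, 0.0065, 0, 0, 0],
    [0, 0, -0.0005, 0.006, 0, 0, 0],
    [0, 0, 0, 0.0015, 0, 0, 0],
    [0, 0, 0, 0, 0, 0, 0],
  ],
)

```text
clock: 32.72
tool_pos: [0.5199, -0.1239, 0.2375]
eef_rot: [0.682, 0.715, 0.114, 0.108]
contact_force: [-0.9, -0.1, -8.5]
opening: 0.278
finger_force: 40.0
```

```bash
python3 - <<'E'
from h import *
st(); p,R=plan(over(ML,0,.0461),pose(YB,18),1,op=0)
E
```

```text
32.73 [ 0.5199 -0.1239  0.2375] [[0.949, 0.045, 0.311], [0.31, 0.015, -0.951]] F [-0.85 -0.12 -8.5 ] op 0.278 ff 40.01
[0, 0.0006, 0.0002, 0.003, 0.1, -0.02, -0.01]
```

Emit:
play_rows(
  rows=[
    [0, 0.0005, 0, 0.001, 0, 0, 0],
    [0, 0, 0, 0.001, 0, 0, 0],
  ],
)

```text
clock: 32.98
tool_pos: [0.5205, -0.1232, 0.2359]
eef_rot: [0.682, 0.715, 0.114, 0.109]
contact_force: [-0.8, -0.5, -8.6]
opening: 0.276
finger_force: 40.0
```

Emit:
play_rows(
  rows=[
    [0, 0, 0, 0.001, 0, 0, 0],
  ],
)

```text
clock: 33.1
tool_pos: [0.5208, -0.1233, 0.2349]
eef_rot: [0.682, 0.715, 0.114, 0.109]
contact_force: [0.3, 0.1, -8.7]
opening: 0.276
finger_force: 40.0
```

Emit:
play_rows(
  rows=[
    [0, 0, 0, 0.0007, 0, 0, 0],
  ],
)

```text
clock: 33.22
tool_pos: [0.5208, -0.1233, 0.2346]
eef_rot: [0.682, 0.715, 0.114, 0.109]
contact_force: [-4.5, 0.6, 2.6]
opening: 0.277
finger_force: 40.0
```

Emit:
play_rows(
  rows=[
    [0, 0, 0, 0.0005, 0, 0, 0],
  ],
)

```text
clock: 33.35
tool_pos: [0.5208, -0.1233, 0.2345]
eef_rot: [0.682, 0.715, 0.114, 0.109]
contact_force: [-6.3, -0.3, 8.5]
opening: 0.277
finger_force: 40.0
```

Contact made. Unload, release and retreat, then hold clear.

Emit:
play_rows(
  rows=[
    [0, 0, 0, -0.0006, 0, 0, 0],
    [0, 0, 0, 0, 0, 0, 0],
  ],
  grip_force=10,
)

```text
clock: 33.6
tool_pos: [0.5208, -0.1233, 0.2345]
eef_rot: [0.682, 0.715, 0.114, 0.109]
contact_force: [-3.4, -0.0, 0.1]
opening: 0.291
finger_force: 10.0
```

Emit:
play_rows(
  rows=[
    [32, 0, 0, 0, 0, 0, 0],
    [38, 0, 0, 0, 0, 0, 0],
    [45, 0, 0, 0, 0, 0, 0],
  ],
)

```text
clock: 33.98
tool_pos: [0.5217, -0.1231, 0.2346]
eef_rot: [0.681, 0.715, 0.115, 0.109]
contact_force: [1.1, 0.0, -0.7]
opening: 0.445
finger_force: 0.0
```

Emit:
play_rows(
  rows=[
    [50, 0, 0, -0.008, 0, 0, 0],
    [50, 0, 0, -0.02, 0, 0, 0],
    [50, 0, 0, -0.03, 0, 0, 0],
    [50, 0, 0, -0.03, 0, 0, 0],
    [50, 0, 0, -0.03, 0, 0, 0],
  ],
)

```text
clock: 34.6
tool_pos: [0.4881, -0.1252, 0.3387]
eef_rot: [0.682, 0.714, 0.115, 0.113]
contact_force: [0.7, -0.6, -0.6]
opening: 0.503
finger_force: 0.0
```

Emit:
play_rows(
  rows=[
    [50, 0.04, 0, -0.02, 0, 0, 0],
    [50, 0.04, 0, -0.01, 0, 0, 0],
    [50, 0.04, 0, 0, 0, 0, 0],
    [50, 0.04, 0, 0, 0, 0, 0],
    [50, 0.04, 0, 0, 0, 0, 0],
    [50, 0.04, 0, 0, 0, 0, 0],
    [50, 0.04, 0, 0, 0, 0, 0],
    [50, 0, 0, 0, 0, 0, 0],
  ],
)

```text
clock: 35.6
tool_pos: [0.466, 0.1578, 0.3661]
eef_rot: [0.68, 0.715, 0.118, 0.111]
contact_force: [0.3, 0.2, -0.5]
opening: 0.502
finger_force: 0.0
```

```bash
python3 - <<'E'
from h import *
st(); im=save("top","t7"); cv2.imwrite("pics/t7c.png",cv2.resize(im[60:260,150:480,::-1],None,fx=2.4,fy=2.4,interpolation=cv2.INTER_CUBIC))
E
```

```text
35.6 [0.466  0.1578 0.3661] [[0.946, 0.048, 0.32], [0.32, 0.017, -0.947]] F [ 0.28  0.17 -0.53] op 0.502 ff 0.0
```

View pics/t7c.png

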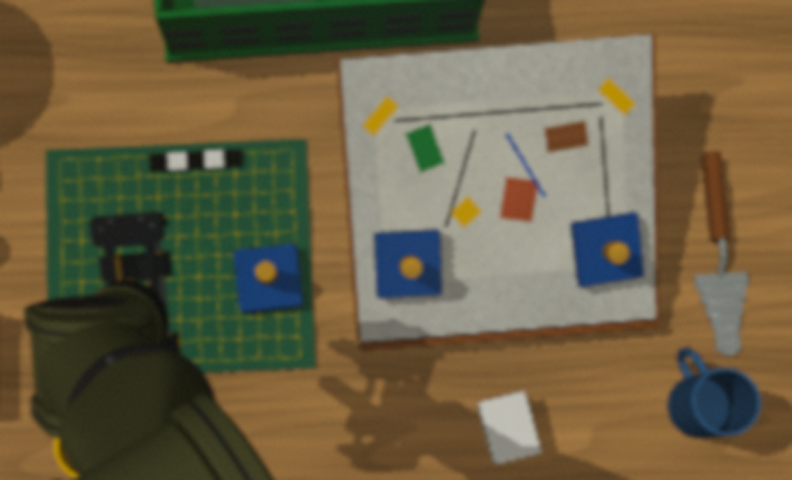

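The final top view shows both gripping weights standing on the crosses, with block centres near (408,264) and (607,250). The slippery one is on the mat at (267,277), and everything else is in place.

```bash
python3 -c "
from plant import r
print(r.finish_job())"
```

```text
the job is handed in; nothing more can be done
None
```

I handed the job in: the left and middle weights stand on the left and right crosses, and the right-hand one, the slippery one (about 2.3 N drag against 4.5–5 N), is still on the mat. I leaned on the left weight by about 9 N on its first draw and re-drew it lightly 3 cm back and forth, and the middle one got a brief 7 N as contact began.

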